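Lay out the replacement parts in the job trays

ROBOT

A 6-joint arm with a two-finger parallel gripper is mounted at the origin on the work surface. World frame = base frame: x ahead of the robot, y to its left, z up, the work surface at z = 0. Lengths are in m, angles in rad, forces in N, time in s.
With the tool pointing down it reaches from about 0.375 to 0.9 m from the base axis. Payload 3.1 kg.
Tool frame: the origin (TCP) lies at the very end of the fingers, on their centre line; the grasp point (between the pads) lies 19 mm behind it; z points along the fingers, y is the line along which they close (so a half turn about z gives the same grasp; the last joint's range is limited). The gripper opens to 87 mm and grips with 3 to 60 N. Pads are 19 mm wide; open, the fingers measure 117 mm over their backs; the gripper's body (75 mm by 190 mm) begins 51 mm behind the grasp point.
Start: joints at [1.113, 0.527, 1.433, -0, 1.181, -0.178], TCP at [0.172, 0.601, 0.189] pointing down, gripper open.
Joint ranges: [-3.08, 3.08], [-0.75, 2.2], [0.22, 2.44], [-1.43, 4.57], [0, 2.65], [-2.85, 2.85]. Speed limits (rad/s): [2.79, 2.79, 3.14, 3.14, 3.14, 3.14].

INTERFACE

Orientations are given as a unit quaternion [x, y, z, w].
In Python, from rig import robot gives the robot as it stands. The module is installed in compiled form; this text tells all that it offers.
- The arm moves only by the tool servo_tool, never from a script. Its argument "rows" is one flat list of numbers, 5 for each row, row after row: the closure, from -1 (fully open) to 1 (shut), so that 0 is half open, then the shift along the tool's x, y, z in m, then the turn about the tool's z in degrees. A call has 1 to 5 rows; each row shifts and turns the commanded pose from where the row before left it, along the tool's axes as they then stand; what a row does not reach is not made up. A row lasts 1/12 s, in which the tool goes at most 41.7 mm and 7.16 degrees, less where a joint would pass 70% of its speed; a pose out of reach is approached as far as the arm can. A call with a gripper value outside its range is refused whole. The fingers move at their own pace and stop on an object; "newtons" is the grip in N (left out, the last holds). Time passes only in rows, so rows that do not move let the fingers close. It gives the time, the measured TCP pose, the force, the opening and the grip force at its end, in the units of the state.
- robot.get_obs(): the state, without advancing time (a new reading comes with each control period).
- robot.camera(name): name is "scene" or "top" or "wrist"; returns a dict with "pixels" (384x512x3 uint8, red, green, blue), "intrinsics" (3x3 intrinsics, pixels), "rvec" (rotation vector, rad) and "tvec" (3), from world to camera coordinates, as OpenCV has them; the wrist camera has in their place "mount" (4x4, takes a point from camera to tool coordinates, whose origin is the TCP and whose axes are the flange's). Camera axes: x right, y down, z forward; pixel columns grow to the right and rows downward; lengths in m; the calibration is good to about 2 mm. A picture is of the moment at which its call begins: read the wrist's pose just before it. There is no depth.
- robot.hand_in(): hands the job in; it is judged then, once.
Trained networks look in a picture, given as the dict that the camera call returned (one of the last four; its "shot" number tells which), for a name from the list of things; names that differ only in an ending like _2 or _b are one class to them, and where a whole thing is asked for, a point or a joint stands for the part that bears it (a point fixed in the world has none). Each returns a list of dicts, best first, with "score" (0 to 1); they miss things now and then, are a little off and sometimes report something else, mostly with a low value. They report only what shows in the picture. A call takes as long as a camera call. They do not tell look-alikes from the thing itself.
- robot.spot_in(picture, query): "at" ([x, y, z] in m, in world coordinates, good to about 4 mm: the middle of the surface that is visible of it).
- robot.outline_of(picture, query): "region" (384x512 bool, what is visible of it).
- robot.place_of(picture, query): "at" ([x, y, z] in m, in world coordinates, good to about 4 mm: a listed point, or the origin of a listed thing).
The state is a dict: "time": time; "q": joint angles; "joint_velocities": joint speeds; "joint_torque": joint torques, N m; "position": TCP position; "tool_rot": TCP orientation; "ft_force": force on the tool from outside, world axes, zero at the start; "moment": the same for the moment, N m; "grip_width": finger opening in m; "grip_force": force on a finger pad.
Only numpy, scipy, OpenCV 4.12 (cv2) and the standard library are available. Lean on these libraries where they do the work, as an engineer would, in place of code of your own. Each camera call takes 0.05 s, during which the arm holds its last target. There are 200 camera calls.

TASK

Four repair jobs wait on the bench, each a metal tray with the worn part that came off the bike lying in one half. From the new parts lying loose in the middle of the bench, put into each tray the one of the same kind and size as its worn part: set it down gently in the free half beside the old one, flat on the tray floor and the same way up as it lay on the bench (the filter standing on its end). Leave the two smaller parts that no tray calls for where they are.

Things in the scene. Friction and masses are not known exactly. Their poses are not given: they have to be found in the camera images.
- filter: the larger new oil filter element: pleated pale paper between bright metal end caps, standing on end, 48 mm diameter, 58 mm tall, 70 g; its origin is the centre of its underside, z up
- bearing: the larger new wheel bearing: sealed ball bearing with bright rings and a black seal, lying flat, 47 mm outside diameter, 14 mm thick, about 110 g; its origin is the centre of its underside, z up
- sprocket: new gearbox sprocket of bright steel lying flat, boss up: toothed disc 58 mm over the teeth and 7 mm thick, with a round boss 36 mm in diameter whose top is 22 mm above the underside (grip it by the boss); about 180 g; its origin is the centre of its underside, z up
- brake_pad: new brake pad lying flat, friction side up: grey backing plate 5 mm thick, 76 mm long over its ears (its x) and 34 mm wide (its y), with a friction block 50 by 30 mm on top, 11 mm thick in all; about 110 g; its origin is the centre of its underside, z up
- small_filter: a smaller new filter element of the same make-up, 36 mm diameter, 34 mm tall, standing on end among the new parts; no tray holds its like; its origin is the centre of its underside, z up
- small_bearing: a smaller new bearing, 32 mm outside diameter, 10 mm thick, lying flat among the new parts; no tray holds its like; its origin is the centre of its underside, z up
- filter_tray: fixed open metal tray, 158 mm (x) by 112 mm (y) outside, rim 22 mm and inner floor 3 mm above the bench, walls 2 mm, any yaw; origin: centre of its underside. Fixed in its +x half, centred at x = 44 mm: a dark worn oil filter element, 48 mm diameter, standing, 58 mm tall. Middle of the free space: x = -34 mm, y = 0
- bearing_tray: fixed open metal tray, 158 mm (x) by 112 mm (y) outside, rim 22 mm and inner floor 3 mm above the bench, walls 2 mm, any yaw; origin: centre of its underside. Fixed in its +x half, centred at x = 44 mm: a worn, rusty bearing, 47 mm diameter, flat, 14 mm thick. Middle of the free space: x = -34 mm, y = 0
- sprocket_tray: fixed open metal tray, 158 mm (x) by 112 mm (y) outside, rim 22 mm and inner floor 3 mm above the bench, walls 2 mm, any yaw; origin: centre of its underside. Fixed in its +x half, centred at x = 44 mm: a dark worn sprocket, 58 mm, flat, boss up, 22 mm tall. Middle of the free space: x = -34 mm, y = 0
- brake_pad_tray: fixed open metal tray, 158 mm (x) by 112 mm (y) outside, rim 22 mm and inner floor 3 mm above the bench, walls 2 mm, any yaw; origin: centre of its underside. Fixed in its +x half, centred at x = 44 mm: a dark worn brake pad, flat, friction side up, its 76 mm length along y, 34 mm wide, 11 mm thick. Middle of the free space: x = -34 mm, y = 0
There are look-alikes about, which are no part of the job. What is shaped like the small_filter but purple or red is not meant. Leave any pink or yellow look-alike of the bearing_tray alone.

How it is judged:
By the outcome, as a careful person would: the job done as asked, in the order asked, and still so for the second after the job is handed in, with the robot touching nothing.
It also fails if it takes over 99 s, if anything falls off the work surface, if the arm or the gripper's body presses on something with over 40 N, if the wrist force passes 120 N, or if a joint passes its speed limit or range.

## Working session

There is one attempt and no reset: what is moved stays moved. The work goes in short steps, Python scripts to look and compute and a tool call to move; the robot and the scene stay as the last step left them, time stands still between calls to the robot, and variables do not carry over. Pictures are saved under pics/ and viewed, at most 14 in all, crops included, and the job is handed in when it is done.

Besides the shell and the picture viewer there is one more tool, called after "Emit:" as name(argument=value, ...) on one line, values as JSON. servo_tool: Moves the arm, as the interface text tells. Its arguments: {"type":"object","properties":{"rows":{"type":"array","items":{"type":"number"}},"newtons":{"type":"number"}},"required":["rows"]}

```bash
mkdir -p pics
cat > h.py <<'E'
import numpy as np, cv2
from rig import robot
N=["filter","bearing","sprocket","brake_pad","small_filter","small_bearing","filter_tray","bearing_tray","sprocket_tray","brake_pad_tray"]
def save(p,n): cv2.imwrite(f"pics/{n}.png",p["pixels"][:,:,::-1])
def proj(p,X): return cv2.projectPoints(np.float64(X).reshape(-1,1,3),p["rvec"],p["tvec"],p["intrinsics"],None)[0].reshape(-1,2)
def back(p,uv,z):
    R=cv2.Rodrigues(np.float64(p["rvec"]))[0]; t=np.float64(p["tvec"]).ravel(); c=-R.T@t
    uv=np.float64(uv).reshape(-1,2); d=np.c_[uv,np.ones(len(uv))]@np.linalg.inv(p["intrinsics"]).T@R
    return c+d*((z-c[2])/d[:,2:])
E
python3 - <<'E'
from h import *
np.set_printoptions(precision=3,suppress=True)
o=robot.get_obs(); print({k:np.round(v,3) for k,v in o.items()})
for c in ("top","scene"):
    p=robot.camera(c); save(p,c+"0")
    for n in N:
        for d in robot.place_of(p,n)[:4]: print(c,n,round(d["score"],2),np.round(d["at"],3),proj(p,d["at"])[0].round())
E
```

```text
{'time': np.float64(0.0), 'q': array([ 1.114,  0.528,  1.434, -0.   ,  1.181, -0.179]), 'joint_velocities': array([-0.001, -0.   ,  0.002,  0.   ,  0.001,  0.001]), 'joint_torque': array([ -0.   , -44.005, -17.659,   0.063,   0.058,  -0.   ]), 'position': array([0.172, 0.6  , 0.188]), 'tool_rot': array([ 0.139,  0.99 , -0.001, -0.   ]), 'ft_force': array([0.664, 0.26 , 0.694]), 'moment': array([ 0.01 , -0.012, -0.011]), 'grip_force': np.float64(0.0), 'grip_width': np.float64(0.087)}
top filter 0.58 [0.552 0.079 0.007] [259. 161.]
top bearing 0.63 [ 0.666 -0.067  0.004] [303. 129.]
top sprocket 0.55 [ 0.558 -0.076  0.002] [305. 160.]
top brake_pad 0.65 [ 0.678  0.074 -0.002] [261. 125.]
top small_filter 0.63 [0.406 0.165 0.001] [233. 204.]
top small_filter 0.56 [ 0.449  0.076 -0.001] [260. 192.]
top small_filter 0.54 [0.438 0.002 0.   ] [282. 195.]
top small_bearing 0.69 [0.608 0.253 0.002] [208. 144.]
top small_bearing 0.55 [ 0.434 -0.082 -0.001] [306. 197.]
top filter_tray 0.79 [ 0.61   0.251 -0.001] [209. 144.]
top bearing_tray 0.91 [0.422 0.337 0.003] [182. 199.]
top bearing_tray 
[... 474 characters left out ...]
23.]
scene small_filter 0.74 [ 0.447  0.074 -0.005] [247. 212.]
scene small_filter 0.63 [ 0.424 -0.344 -0.001] [ 89. 284.]
scene small_filter 0.59 [0.396 0.165 0.003] [264. 185.]
scene small_bearing 0.59 [ 0.428 -0.084  0.001] [190. 234.]
scene filter_tray 0.79 [ 0.606  0.251 -0.   ] [337. 222.]
scene filter_tray 0.28 [ 0.451  0.076 -0.005] [248. 213.]
scene bearing_tray 0.84 [0.428 0.341 0.002] [320. 167.]
scene bearing_tray 0.81 [0.185 0.308 0.   ] [264. 127.]
scene bearing_tray 0.78 [0.368 0.53  0.002] [355. 132.]
scene sprocket_tray 0.67 [ 0.613 -0.242 -0.004] [164. 327.]
scene brake_pad_tray 0.9 [ 0.432 -0.346  0.001] [ 89. 286.]
scene brake_pad_tray 0.28 [0.548 0.073 0.002] [268. 238.]
```

View pics/top0.png

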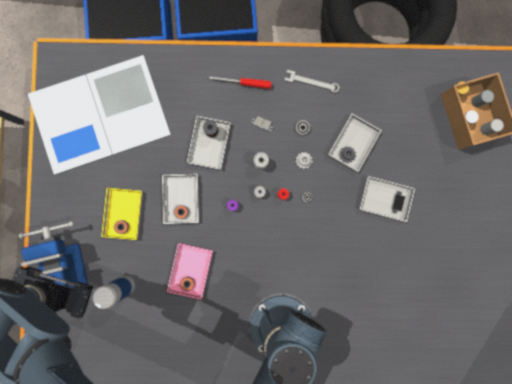

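View pics/scene0.png

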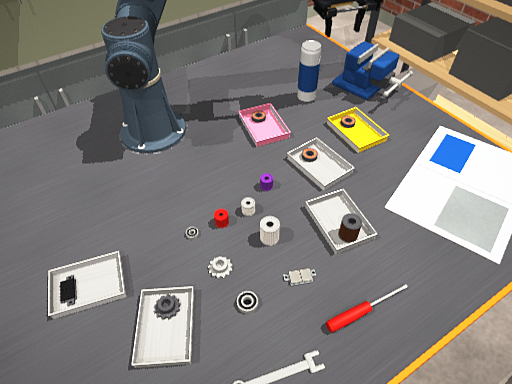

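Choices (top-view pixels):
- **Filter:** (261,159). Not the small white filter (260,192), the red one (284,195) or the purple one (233,205).
- **Bearing:** the larger one at (303,128), not the small one at (307,197).
- **Sprocket:** (304,160).
- **Brake pad:** (262,124).
- **Bearing tray:** the bare metal one at (181,199), not the yellow (122,214) or the pink (190,271).

Next I'll fit the poses to the outlines in both views and check a close crop.

```bash
cat > fit.py <<'E'
from h import *
from scipy.optimize import minimize
a=np.linspace(0,2*np.pi,40)
cyl=lambda r,z0,z1:np.r_[np.c_[r*np.cos(a),r*np.sin(a),0*a+z0],np.c_[r*np.cos(a),r*np.sin(a),0*a+z1]]
box=lambda x,y,z0,z1,cx=0:np.array([[cx+i*x/2,j*y/2,k] for i in(-1,1) for j in(-1,1) for k in(z0,z1)])
tray=[box(.158,.112,0,.022)]
M={"filter":[cyl(.024,0,.058)],"bearing":[cyl(.0235,0,.014)],"sprocket":[cyl(.028,0,.007),cyl(.018,.007,.022)],
"brake_pad":[box(.076,.02,0,.005),box(.055,.034,0,.005),box(.05,.03,.005,.011)],
"filter_tray":tray+[cyl(.024,.003,.058)+[.044,0,0]],"bearing_tray":tray,"sprocket_tray":tray,"brake_pad_tray":tray}
W={"filter":.058/2}
S=4
def draw(p,n,v):
    c,s=np.cos(v[2]),np.sin(v[2]); m=np.zeros((384*S,512*S),np.uint8)
    for P in M[n]:
        X=P@np.array([[c,s,0],[-s,c,0],[0,0,1]])+[v[0],v[1],0]
        h=cv2.convexHull(((proj(p,X)+.5)*S).astype(np.float32)); cv2.fillConvexPoly(m,np.int32(h.round()),1)
    return cv2.resize(m.astype(np.float32),(512,384),interpolation=cv2.INTER_AREA)
def fit(views,n,x0,yaws):
    def cost(v,ms): return sum(np.abs(draw(p,n,v)-m).sum()/m.sum() for p,m in ms)/len(ms)
    best=None
    for y in yaws:
        r=minimize(cost,[*x0,y],args=(views,),method="Nelder-Mead",options=dict(initial_simplex=np.array([[*x0,y],[x0[0]+.01,x0[1],y],[x0[0],x0[1]+.01,y],[x0[0],x0[1],y+.25]]),xatol=2e-4,fatol=1e-4))
        if best is None or r.fun<best.fun: best=r
    return best
E
cat > run1.py <<'E'
from fit import *
G={"filter":(.55,.075),"bearing":(.666,-.067),"sprocket":(.558,-.075),"brake_pad":(.68,.072),"filter_tray":(.608,.251),"bearing_tray":(.425,.339),"sprocket_tray":(.615,-.242),"brake_pad_tray":(.429,-.345)}
Y={"filter_tray":[-.3,.1],"bearing_tray":[3,3.3],"sprocket_tray":[2.2,2.7],"brake_pad_tray":[-1.9,-1.6,-1.3],"brake_pad":[0,.4,.8,1.2,-.4,-.8,-1.2,1.57]}
P=[robot.camera(c) for c in("top","scene")]
for n in G:
    v=[]
    for p in P:
        for d in robot.outline_of(p,n):
            m=d["region"].astype(np.float32); ys,xs=np.nonzero(m); 
            if len(xs) and np.linalg.norm(back(p,[xs.mean(),ys.mean()],.01)[0][:2]-G[n])<.05: v.append((p,m)); break
    if not v: print(n,"none"); continue
    r=fit(v,n,G[n],Y.get(n,[0])); e=[fit([w],n,G[n],[r.x[2]]).x.round(3) for w in v]
    print(n,r.x.round(3),round(r.fun,3),e,[int(m.sum()) for _,m in v])
I=cv2.resize(P[0]["pixels"][100:230,155:425,::-1],None,fx=2.9,fy=2.9,interpolation=cv2.INTER_CUBIC); cv2.imwrite("pics/crop1.png",I)
E
python3 run1.py
```

```text
filter [0.549 0.077 0.111] 0.086 [array([0.549, 0.078, 0.209]), array([0.55 , 0.075, 0.36 ])] [197, 523]
bearing [ 0.667 -0.064  0.029] 0.077 [array([ 0.667, -0.063,  0.257]), array([ 0.667, -0.064,  0.062])] [166, 380]
sprocket [ 0.556 -0.069 -0.044] 0.12 [array([ 0.556, -0.068,  0.065]), array([ 0.556, -0.069,  0.115])] [196, 396]
brake_pad [0.681 0.072 1.167] 0.205 [array([0.681, 0.073, 1.17 ]), array([0.681, 0.072, 1.16 ])] [197, 359]
filter_tray [ 0.61   0.253 -0.179] 0.038 [array([ 0.611,  0.254, -0.181]), array([ 0.608,  0.253, -0.186])] [1675, 2586]
bearing_tray [0.42  0.342 3.195] 0.054 [array([0.422, 0.343, 3.176]), array([0.418, 0.341, 3.194])] [1623, 1920]
sprocket_tray [ 0.618 -0.239  2.624] 0.036 [array([ 0.619, -0.239,  2.632]), array([ 0.616, -0.239,  2.626])] [1640, 4393]
brake_pad_tray [ 0.43  -0.347 -1.823] 0.045 [array([ 0.43 , -0.347, -1.817]), array([ 0.428, -0.348, -1.813])] [1786, 3755]
```

View pics/crop1.png

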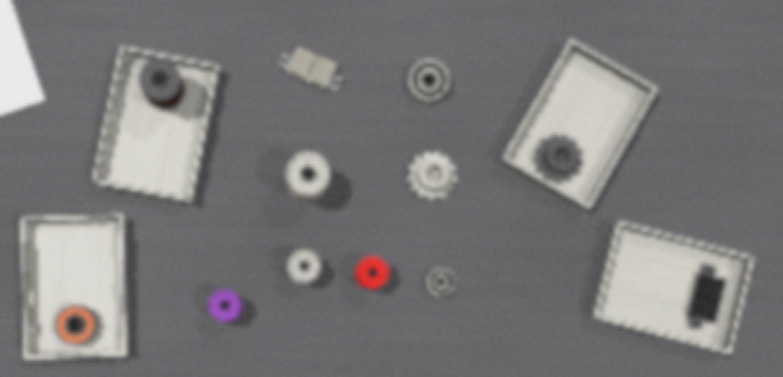

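The crop agrees with the fits: filter (308,174), bearing (428,79), sprocket (433,174), pad (312,67), with the worn parts in the expected tray halves. I'll move to the filter first.

```bash
cat > go.py <<'E'
import sys
from h import *
x,y,z,phi=map(float,sys.argv[1:5])
o=robot.get_obs(); from scipy.spatial.transform import Rotation as R
m=R.from_quat(o["tool_rot"]).as_matrix(); d=m.T@(np.array([x,y,z])-o["position"])
now=np.arctan2(m[1,1],m[0,1]); t=np.degrees(now-phi); t=(t+90)%180-90
print("t",o["time"].round(2),"pos",o["position"].round(4),"phi",now.round(3),"shift",d.round(4),"turn",t.round(1),"w",o["grip_width"].round(4),"q6",o["q"][5].round(2),"rows",(np.linalg.norm(d)/.0417).round(1))
E
echo
```

```text
(no output)
```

Emit:
servo_tool(rows=[-1, -0.025, -0.02, 0.005, 0, -1, -0.025, -0.02, 0.005, 0, -1, -0.025, -0.02, 0.005, 0, -1, -0.025, -0.02, 0.005, 0, -1, -0.025, -0.02, 0.005, 0], newtons=25)

```text
time: 2.42
position: [0.2652, 0.4693, 0.1637]
tool_rot: [0.139, 0.99, 0.0, 0.0]
ft_force: [-0.2, -0.3, -0.7]
grip_width: 0.0868
grip_force: 0.0
```

Emit:
servo_tool(rows=[-1, -0.025, -0.02, 0.005, 0, -1, -0.025, -0.02, 0.005, 0, -1, -0.025, -0.02, 0.005, 0, -1, -0.025, -0.02, 0.005, 0, -1, -0.025, -0.02, 0.005, 0])

```text
time: 2.83
position: [0.3582, 0.3386, 0.1388]
tool_rot: [0.139, 0.99, 0.0, 0.0]
ft_force: [-0.2, -0.0, 0.9]
grip_width: 0.0868
grip_force: 0.0
```

Emit:
servo_tool(rows=[-1, -0.025, -0.02, 0.005, 0, -1, -0.025, -0.02, 0.005, 0, -1, -0.025, -0.02, 0.005, 0, -1, -0.025, -0.02, 0.005, 0, -1, -0.025, -0.02, 0.005, 0])

```text
time: 3.25
position: [0.451, 0.2079, 0.1138]
tool_rot: [0.139, 0.99, 0.0, 0.0]
ft_force: [0.5, 0.3, -1.2]
grip_width: 0.087
grip_force: 0.0
```

Emit:
servo_tool(rows=[-1, -0.025, -0.02, 0.002, 0, -1, -0.025, -0.02, 0.002, 0, -1, -0.025, -0.02, 0.002, 0, -1, -0.025, -0.02, 0.002, 0, -1, -0.025, -0.02, 0, 0])

```text
time: 3.67
position: [0.5432, 0.0772, 0.1055]
tool_rot: [0.139, 0.99, 0.0, -0.0]
ft_force: [0.8, 0.3, 0.5]
grip_width: 0.0872
grip_force: 0.0
```

Emit:
servo_tool(rows=[-1, -0.006, 0, 0, -5.6, -1, 0, 0, 0, 0])

```text
time: 3.83
position: [0.5511, 0.075, 0.106]
tool_rot: [0.091, 0.996, -0.0, 0.002]
ft_force: [0.2, 0.6, -1.0]
grip_width: 0.0872
grip_force: 0.0
```

```bash
python3 go.py .549 .077 .026 1.39
python3 - <<'E'
from h import *
p=robot.camera("wrist"); save(p,"w1")
E
```

```text
Traceback (most recent call last):
  File "go.py", line 7, in <module>
    print("t",o["time"].round(2),"pos",o["position"].round(4),"phi",now.round(3),"shift",d.round(4),"turn",t.round(1),"w",o["grip_width"].round(4),"q6",o["q"][5].round(2),"rows",(np.linalg.norm(d)/.0417).round(1))
              ^^^^^^^^^^^^^^^
AttributeError: 'float' object has no attribute 'round'
```

View pics/w1.png

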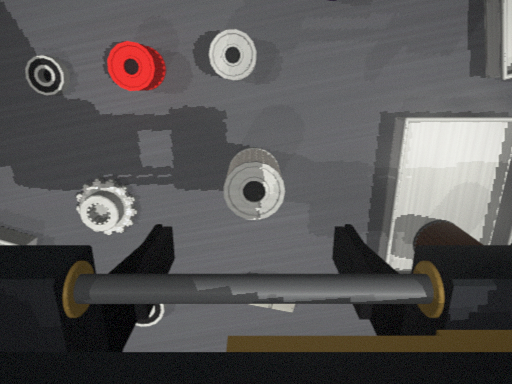

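The wrist view shows the pale filter at (254,190), centred between the fingers. I'll lower and grip.

```bash
sed -i 's/\(o\["time"\]\|o\["grip_width"\]\)\.round(\(.\))/round(float(\1),\2)/g' go.py; python3 go.py .549 .077 .026 1.39
```

```text
t 3.88 pos [0.5491 0.0763 0.1057] phi 1.386 shift [0.0002 0.0007 0.0797] turn -0.2 w 0.0873 q6 -1.45 rows 1.9
```

Emit:
servo_tool(rows=[-1, 0.002, 0.002, 0.02, 0, -1, 0, 0, 0.02, 0, -1, 0, 0, 0.02, 0, -1, 0, 0, 0.02, 0, 1, 0, 0, 0, 0])

```text
time: 4.3
position: [0.5425, 0.0807, 0.0227]
tool_rot: [0.091, 0.996, -0.0, -0.004]
ft_force: [-1.2, -0.4, 0.2]
grip_width: 0.0847
grip_force: 0.0
```

Emit:
servo_tool(rows=[1, 0, 0, 0, 0, 1, 0, 0, 0, 0, 1, 0, 0, 0, 0, 1, 0, 0, 0, 0, 1, 0, 0, 0, 0])

```text
time: 4.72
position: [0.5474, 0.0794, 0.0268]
tool_rot: [0.09, 0.996, 0.0, 0.001]
ft_force: [-0.2, -0.1, -0.2]
grip_width: 0.0546
grip_force: 0.0
```

Emit:
servo_tool(rows=[1, 0, 0, 0, 0, 1, 0, 0, 0, 0, 1, 0, 0, 0, 0, 1, 0, 0, -0.005, 0, 1, 0, 0, -0.02, 0])

```text
time: 5.13
position: [0.5443, 0.0794, 0.0488]
tool_rot: [0.091, 0.996, -0.0, -0.003]
ft_force: [-0.6, -0.8, 0.6]
grip_width: 0.0217
grip_force: 0.0
```

Emit:
servo_tool(rows=[1, 0, 0, -0.02, 0, 1, 0, 0, -0.02, 0, 1, 0, 0, 0, 0])

```text
time: 5.38
position: [0.5496, 0.0793, 0.0945]
tool_rot: [0.09, 0.996, 0.0, 0.004]
ft_force: [1.4, -0.2, -0.1]
grip_width: 0.0037
grip_force: 0.0
```

```bash
python3 go.py .5765 .259 .03 1.39
```

```text
t 5.38 pos [0.5496 0.0793 0.0945] phi 1.39 shift [0.0064 0.1815 0.0646] turn -0.0 w 0.0037 q6 -1.45 rows 4.6
```

The fingers closed on nothing. I'll look again.

Emit:
servo_tool(rows=[-1, 0, 0, -0.02, 0, -1, 0, 0, -0.02, 0, -1, 0, 0, -0.02, 0, -1, 0, 0, 0, 0])

```text
time: 5.72
position: [0.5493, 0.0793, 0.154]
tool_rot: [0.09, 0.996, 0.0, 0.004]
ft_force: [1.2, -0.0, -0.3]
grip_width: 0.023
grip_force: 0.0
```

```bash
python3 go.py .549 .077 .026 1.39
python3 - <<'E'
from h import *
from scipy.spatial.transform import Rotation as R
p=robot.camera("scene"); o=robot.get_obs(); w=robot.camera("wrist"); 
for d in robot.place_of(p,"filter"): print(d["score"],np.round(d["at"],3))
print(o["q"].round(3))
print(np.round(w["mount"],3)); I=w["pixels"]; save(w,"w2"); save(p,"s2")
T=np.eye(4);T[:3,:3]=R.from_quat(o["tool_rot"]).as_matrix();T[:3,3]=o["position"]; C=np.linalg.inv(T@w["mount"])
for X in [(.549,.077,.058),(.549,.077,0)]:
    c=(C@[*X,1])[:3]; k=w["intrinsics"]@c; print(X,(k[:2]/k[2]).round(1))
E
```

```text
t 5.72 pos [0.5493 0.0793 0.154 ] phi 1.39 shift [ 0.0008 -0.0024  0.128 ] turn -0.0 w 0.023 q6 -1.45 rows 3.1
0.69 [0.546 0.071 0.002]
[-0.058  0.477  1.654  0.     1.006 -1.448]
[[-0.001 -0.954 -0.301  0.082]
 [ 1.    -0.001  0.001  0.001]
 [-0.001 -0.301  0.954 -0.195]
 [ 0.     0.     0.     1.   ]]
(0.549, 0.077, 0.058) [249.5 177.5]
(0.549, 0.077, 0) [250.  162.5]
```

View pics/w2.png

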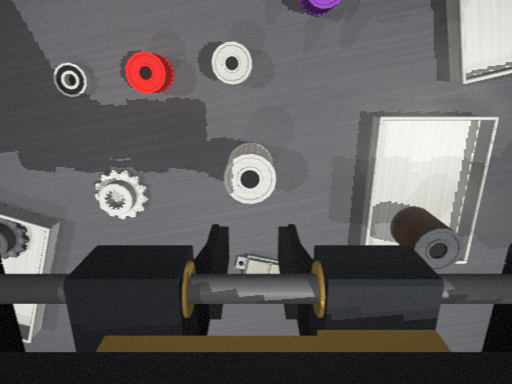

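Emit:
servo_tool(rows=[-1, 0, 0, 0.03, 0, -1, 0, 0, 0, 0, -1, 0, 0, 0, 0, -1, 0, 0, 0, 0, -1, 0, 0, 0, 0])

```text
time: 6.28
position: [0.5471, 0.0794, 0.121]
tool_rot: [0.09, 0.996, 0.0, 0.0]
ft_force: [0.5, -0.2, 0.4]
grip_width: 0.0678
grip_force: 0.0
```

Emit:
servo_tool(rows=[-1, 0, 0, 0, 0, -1, 0, 0, 0, 0, -1, 0, -0.002, 0.03, 0, -1, 0, 0, 0.03, 0, -1, 0, 0, 0.03, 0])

```text
time: 6.7
position: [0.5477, 0.0773, 0.0311]
tool_rot: [0.09, 0.996, 0.0, 0.002]
ft_force: [-0.4, -0.1, -0.8]
grip_width: 0.0868
grip_force: 0.0
```

Emit:
servo_tool(rows=[-1, 0, 0, 0.005, 0, -1, 0, 0, 0, 0])

```text
time: 6.87
position: [0.5449, 0.0775, 0.0244]
tool_rot: [0.09, 0.996, -0.0, -0.002]
ft_force: [0.4, -0.6, 0.2]
grip_width: 0.0872
grip_force: 0.0
```

```bash
python3 go.py .549 .077 .026 1.39
python3 - <<'E'
from h import *
p=robot.camera("scene"); w=robot.camera("wrist")
I=cv2.resize(p["pixels"][120:300,150:350],(400,360),interpolation=cv2.INTER_CUBIC)
J=cv2.resize(w["pixels"],(400,300)); J=np.vstack([J,np.zeros((60,400,3),np.uint8)])
cv2.imwrite("pics/c3.png",np.hstack([I,J])[:,:,::-1])
E
```

```text
t 6.87 pos [0.5449 0.0775 0.0244] phi 1.39 shift [-0.0041  0.0003 -0.0016] turn -0.0 w 0.0872 q6 -1.45 rows 0.1
```

View pics/c3.png

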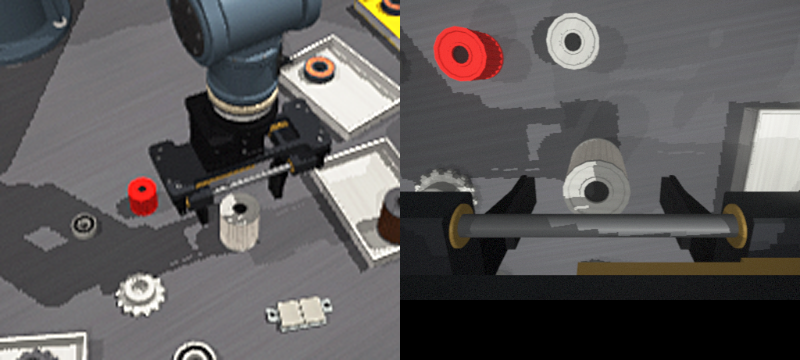

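Run:
```python
from h import *
from scipy.spatial.transform import Rotation as R
p=robot.camera("scene"); w=robot.camera("wrist"); o=robot.get_obs()
m=R.from_quat(o["tool_rot"]).as_matrix(); P=o["position"]; print(P)
for s in(-1,0,1):
    print(proj(p,[P+m[:,1]*s*.0435, P+m[:,1]*s*.058]).round(1))
M=w["mount"]; 
for s in (-1,1): 
  k=w["intrinsics"]@np.linalg.inv(M)[:3]@[0,s*.0435,0,1]; print((k/k[2]).round(1))
print(np.round(w["intrinsics"],1), proj(p,[[.549,.077,0],[.549,.077,.058]]))
c=np.linalg.inv(M)
T=np.eye(4);T[:3,:3]=m;T[:3,3]=P
for z in(0,.058):
  k=w["intrinsics"]@(np.linalg.inv(T@M)@[.549,.077,z,1])[:3]; print((k/k[2]).round(1))
I=cv2.resize(p["pixels"][180:260,220:340],(720,480),interpolation=cv2.INTER_CUBIC)
for s in(-1,1):
  u=(proj(p,[P+m[:,1]*s*.0435])[0]-[220,180])*6; cv2.circle(I,tuple(np.int32(u)),5,(255,0,0),1)
cv2.imwrite("pics/c4.png",I[:,:,::-1])
```

```text
[0.54803926 0.07737453 0.02760305]
[[253.  236.5]
 [247.4 238.4]]
[[269.3 230.7]
 [269.3 230.7]]
[[285.3 225. ]
 [290.5 223.2]]
[183.6 216.7   1. ]
[319.7 216.6   1. ]
[[329.8   0.  253.1]
 [  0.  329.8 186.5]
 [  0.    0.    1. ]] [[269.20853438 237.39100428]
 [269.58613767 223.66146939]]
[251.5 202.9   1. ]
[251.2 239.9   1. ]
```

View pics/c4.png

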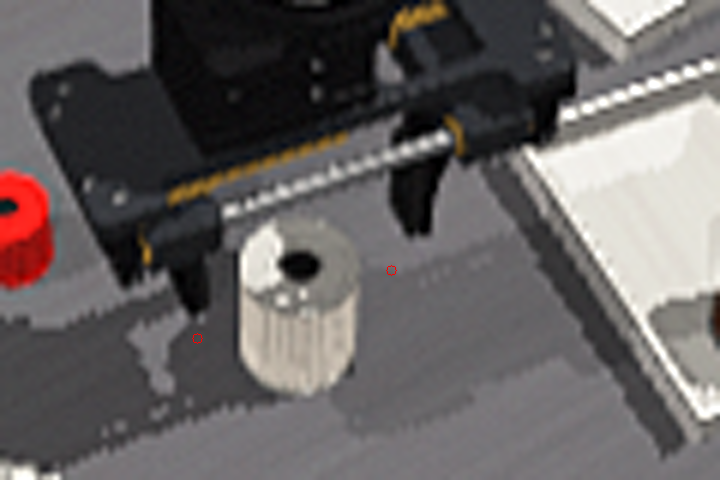

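The fingertips in the image end about 30–35 mm above where the stated TCP lies, so the first grasp closed above the filter top. I'll lower to a nominal TCP of z≈0.001, which keeps the body clear of the filter top, and grip while watching the force.

Emit:
servo_tool(rows=[-1, 0, 0, 0.009, 0, -1, 0, 0, 0.009, 0, -1, 0, 0, 0.008, 0, 1, 0, 0, 0, 0, 1, 0, 0, 0, 0])

```text
time: 7.48
position: [0.5456, 0.0774, -0.0011]
tool_rot: [0.09, 0.996, -0.0, -0.001]
ft_force: [-0.5, 0.5, 0.1]
grip_width: 0.0802
grip_force: 0.0
```

Emit:
servo_tool(rows=[1, 0, 0, 0, 0, 1, 0, 0, 0, 0, 1, 0, 0, 0, 0, 1, 0, 0, 0, 0, 1, 0, 0, 0, 0])

```text
time: 7.9
position: [0.5465, 0.0774, -0.0]
tool_rot: [0.09, 0.996, -0.0, 0.0]
ft_force: [0.2, -0.4, 1.2]
grip_width: 0.048
grip_force: 0.3
```

Emit:
servo_tool(rows=[1, 0, 0, 0, 0, 1, 0, 0, 0, 0])

```text
time: 8.07
position: [0.5465, 0.0774, -0.0]
tool_rot: [0.09, 0.996, -0.0, 0.0]
ft_force: [-0.1, -0.1, 0.9]
grip_width: 0.0473
grip_force: 25.0
```

Gripped at 48 mm. I'll lift and carry it over.

Emit:
servo_tool(rows=[1, 0, 0, -0.005, 0, 1, 0, 0, -0.02, 0, 1, 0, 0, -0.02, 0, 1, 0, 0, -0.02, 0, 1, 0, 0.02, 0, 0])

```text
time: 8.48
position: [0.5522, 0.0949, 0.0683]
tool_rot: [0.092, 0.996, -0.0, 0.003]
ft_force: [0.3, 0.5, -1.3]
grip_width: 0.0475
grip_force: 25.0
```

Emit:
servo_tool(rows=[1, 0, 0.032, 0, 0, 1, 0, 0.032, 0, 0, 1, 0, 0.032, 0, 0, 1, 0, 0.032, 0, 0, 1, 0, 0.025, 0, 0])

```text
time: 8.9
position: [0.5776, 0.25, 0.0651]
tool_rot: [0.09, 0.996, 0.0, 0.0]
ft_force: [0.9, -0.3, -1.3]
grip_width: 0.0477
grip_force: 25.0
```

Emit:
servo_tool(rows=[1, 0.005, 0.01, 0, 0, 1, 0, 0, 0, 0, 1, 0, 0, 0, 0])

```text
time: 9.15
position: [0.5731, 0.258, 0.0645]
tool_rot: [0.09, 0.996, -0.001, -0.001]
ft_force: [0.0, -0.5, -1.9]
grip_width: 0.0476
grip_force: 25.0
```

```bash
python3 go.py .574 .259 .004 1.39;  python3 - <<'E'
from h import *
p=robot.camera("scene"); w=robot.camera("wrist")
I=cv2.resize(p["pixels"][130:280,260:420],(400,375),interpolation=cv2.INTER_CUBIC)
J=cv2.resize(w["pixels"],(400,300)); J=np.vstack([J,np.zeros((75,400,3),np.uint8)])
cv2.imwrite("pics/c5.png",np.hstack([I,J])[:,:,::-1])
E
```

```text
t 9.15 pos [0.5731 0.258  0.0645] phi 1.391 shift [-0.0008  0.0012  0.0605] turn 0.1 w 0.0476 q6 -1.14 rows 1.5
```

View pics/c5.png

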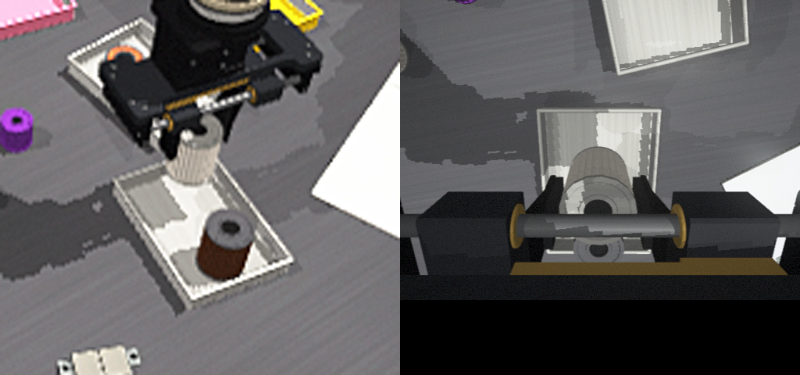

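The filter hangs over the free half, clear of the worn one. Lowering it.

Emit:
servo_tool(rows=[1, 0, 0, 0.02, 0, 1, 0, 0, 0.02, 0, 1, 0, 0, 0.014, 0, 1, 0, 0, 0.003, 0, 1, 0, 0, 0, 0])

```text
time: 9.67
position: [0.5734, 0.2565, 0.0066]
tool_rot: [0.091, 0.996, -0.001, -0.002]
ft_force: [0.1, -0.0, -0.2]
grip_width: 0.0473
grip_force: 25.0
```

Emit:
servo_tool(rows=[1, 0, 0, 0.002, 0, 1, 0, 0, 0.001, 0, 1, 0, 0, 0, 0])

```text
time: 9.92
position: [0.5751, 0.2582, 0.0056]
tool_rot: [0.091, 0.996, 0.0, 0.001]
ft_force: [0.4, 0.5, -0.5]
grip_width: 0.0476
grip_force: 25.0
```

Emit:
servo_tool(rows=[1, 0, 0, 0.001, 0, 1, 0, 0, 0, 0])

```text
time: 10.08
position: [0.5747, 0.2584, 0.0042]
tool_rot: [0.09, 0.996, 0.0, 0.0]
ft_force: [0.5, 0.6, -0.8]
grip_width: 0.0479
grip_force: 25.0
```

Emit:
servo_tool(rows=[1, 0, 0, 0.001, 0, 1, 0, 0, 0, 0])

```text
time: 10.25
position: [0.5747, 0.2585, 0.003]
tool_rot: [0.09, 0.996, 0.0, 0.0]
ft_force: [0.1, -0.0, 0.2]
grip_width: 0.0478
grip_force: 25.0
```

Emit:
servo_tool(rows=[1, 0, 0, 0.001, 0, 1, 0, 0, 0, 0])

```text
time: 10.42
position: [0.5747, 0.2585, 0.003]
tool_rot: [0.09, 0.996, 0.0, 0.0]
ft_force: [-1.9, -0.0, 6.3]
grip_width: 0.0475
grip_force: 25.0
```

Contact at 6 N. Releasing and lifting.

Emit:
servo_tool(rows=[-0.6, 0, 0, -0.001, 0, -0.6, 0, 0, 0, 0, -0.6, 0, 0, 0, 0, -0.6, 0, 0, 0, 0, -0.6, 0, 0, -0.01, 0])

```text
time: 10.83
position: [0.5727, 0.2578, 0.0111]
tool_rot: [0.09, 0.996, -0.001, -0.002]
ft_force: [-0.1, -0.3, -0.1]
grip_width: 0.0675
grip_force: 0.0
```

Emit:
servo_tool(rows=[-0.6, 0, 0, -0.025, 0, -0.6, 0, 0, -0.025, 0, -0.6, 0, 0, -0.025, 0, -1, 0, -0.02, 0, 0])

```text
time: 11.17
position: [0.5758, 0.2423, 0.0938]
tool_rot: [0.089, 0.996, 0.003, 0.006]
ft_force: [1.5, 0.3, 0.7]
grip_width: 0.0717
grip_force: 0.0
```

```bash
python3 go.py .667 -.064 .09 1.6
```

```text
t 11.17 pos [0.5758 0.2423 0.0938] phi 1.392 shift [-0.1441 -0.2852  0.0036] turn -11.9 w 0.0717 q6 -1.17 rows 7.7
```

Emit:
servo_tool(rows=[-1, -0.0145, -0.0285, 0, 0, -1, -0.0145, -0.0285, 0, 0, -1, -0.0145, -0.0285, 0, 0, -1, -0.0145, -0.0285, 0, 0, -1, -0.0145, -0.0285, 0, 0])

```text
time: 11.58
position: [0.6168, 0.084, 0.0885]
tool_rot: [0.09, 0.996, 0.0, 0.0]
ft_force: [0.9, -0.1, -1.2]
grip_width: 0.0864
grip_force: 0.0
```

Emit:
servo_tool(rows=[-1, -0.0145, -0.0285, 0, 0, -1, -0.0145, -0.0285, 0, 0, -1, -0.0145, -0.0285, 0, 0, -1, -0.0145, -0.0285, 0, 0, -1, -0.0145, -0.0285, 0, 0])

```text
time: 12.0
position: [0.6624, -0.0694, 0.0884]
tool_rot: [0.09, 0.996, -0.0, 0.0]
ft_force: [0.1, 0.8, 0.1]
grip_width: 0.0868
grip_force: 0.0
```

Emit:
servo_tool(rows=[-1, 0, 0, 0, -6, -1, 0, 0, 0, -6, -1, 0, 0, 0, 0, -1, 0, 0, 0, 0])

```text
time: 12.33
position: [0.662, -0.0679, 0.0881]
tool_rot: [-0.013, 1.0, 0.0, -0.0]
ft_force: [0.8, 0.3, 0.5]
grip_width: 0.0872
grip_force: 0.0
```

```bash
cat > chk.py <<'E'
# project expected part points into the wrist view and compare with the outline there
import sys
from h import *
from scipy.spatial.transform import Rotation as R
n,x,y,zt=sys.argv[1],*map(float,sys.argv[2:5])
o=robot.get_obs(); w=robot.camera("wrist"); T=np.eye(4);T[:3,:3]=R.from_quat(o["tool_rot"]).as_matrix();T[:3,3]=o["position"]
K=w["intrinsics"]; C=T@w["mount"]
def pr(X): k=K@(np.linalg.inv(C)@[*X,1])[:3]; return (k/k[2])[:2].round(1)
print("expected px",pr((x,y,zt)))
for d in robot.outline_of(w,n)[:3]:
    ys,xs=np.nonzero(d["region"]); u=[(xs.min()+xs.max())/2,(ys.min()+ys.max())/2]; r=C[:3,:3]@np.linalg.solve(K,[*u,1]); s=(zt-C[2,3])/r[2]
    print("seen",round(d["score"],2),u,len(xs),[xs.min(),xs.max(),ys.min(),ys.max()],"world",(C[:3,3]+s*r).round(4))
for d in robot.place_of(w,n)[:3]: print("place",round(d["score"],2),np.round(d["at"],4))
if len(sys.argv)>5: save(w,sys.argv[5])
E
python3 go.py .667 -.064 .0 1.6; python3 chk.py bearing .667 -.064 .014 w6
```

```text
t 12.33 pos [ 0.662  -0.0679  0.0881] phi 1.596 shift [-0.0051  0.0038  0.0881] turn -0.2 w 0.0872 q6 -1.87 rows 2.1
expected px [256.6 188.4]
seen 0.56 [np.float64(257.0), np.float64(187.5)] 2382 [np.int64(231), np.int64(283), np.int64(160), np.int64(215)] world [ 0.6662 -0.0637  0.014 ]
place 0.71 [ 0.6661 -0.0667 -0.0023]
```

View pics/w6.png

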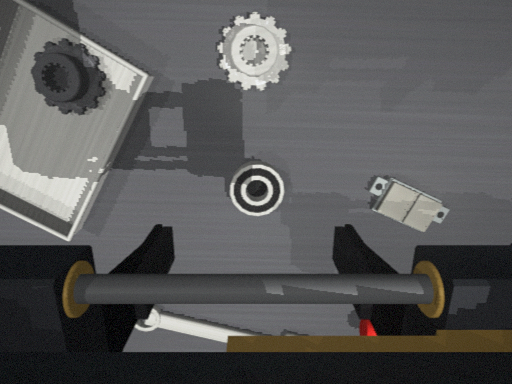

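The bearing is at (257,188), within 1 px of expected. I'll descend, then probe for contact with the bench in small steps.

Emit:
servo_tool(rows=[-1, -0.0045, 0.004, 0.03, 0, -1, 0, 0, 0.03, 0, -1, 0, 0, 0.03, 0, -1, 0, 0, 0.012, 0, -1, 0, 0, 0, 0])

```text
time: 12.9
position: [0.6634, -0.0624, -0.0178]
tool_rot: [-0.014, 1.0, 0.001, -0.004]
ft_force: [-0.2, 0.4, -0.7]
grip_width: 0.0871
grip_force: 0.0
```

Emit:
servo_tool(rows=[-1, 0, 0, 0.002, 0, -1, 0, 0, 0.002, 0, -1, 0, 0, 0, 0])

```text
time: 13.15
position: [0.6679, -0.064, -0.0166]
tool_rot: [-0.014, 1.0, -0.0, 0.002]
ft_force: [-1.0, -0.0, 0.0]
grip_width: 0.0869
grip_force: 0.0
```

Emit:
servo_tool(rows=[-1, 0, 0, 0.002, 0, -1, 0, 0, 0, 0])

```text
time: 13.32
position: [0.6673, -0.0639, -0.0191]
tool_rot: [-0.014, 1.0, -0.0, 0.001]
ft_force: [0.4, 0.6, -0.2]
grip_width: 0.087
grip_force: 0.0
```

Emit:
servo_tool(rows=[-1, 0, 0, 0.002, 0, -1, 0, 0, 0, 0])

```text
time: 13.48
position: [0.6665, -0.0637, -0.022]
tool_rot: [-0.014, 1.0, -0.0, 0.0]
ft_force: [0.1, 0.9, -0.4]
grip_width: 0.0869
grip_force: 0.0
```

Emit:
servo_tool(rows=[-1, 0, 0, 0.003, 0, -1, 0, 0, 0, 0])

```text
time: 13.65
position: [0.6661, -0.0636, -0.0257]
tool_rot: [-0.014, 1.0, 0.0, -0.0]
ft_force: [0.4, -0.1, -0.4]
grip_width: 0.0875
grip_force: 0.0
```

Emit:
servo_tool(rows=[-1, 0, 0, 0.002, 0, -1, 0, 0, 0, 0])

```text
time: 13.82
position: [0.6662, -0.0636, -0.0277]
tool_rot: [-0.014, 1.0, 0.0, -0.0]
ft_force: [-0.0, 0.1, -1.0]
grip_width: 0.0866
grip_force: 0.0
```

Emit:
servo_tool(rows=[-1, 0, 0, 0.002, 0, -1, 0, 0, 0, 0])

```text
time: 13.98
position: [0.6662, -0.0636, -0.0297]
tool_rot: [-0.014, 1.0, 0.0, -0.0]
ft_force: [-0.8, 0.4, 0.3]
grip_width: 0.0872
grip_force: 0.0
```

Emit:
servo_tool(rows=[-1, 0, 0, 0.001, 0, -1, 0, 0, 0, 0])

```text
time: 14.15
position: [0.6664, -0.0637, -0.0305]
tool_rot: [-0.014, 1.0, 0.0, -0.0]
ft_force: [0.5, -0.3, 0.5]
grip_width: 0.087
grip_force: 0.0
```

Emit:
servo_tool(rows=[-1, 0, 0, 0.001, 0, -1, 0, 0, 0, 0])

```text
time: 14.32
position: [0.6664, -0.0637, -0.0313]
tool_rot: [-0.014, 1.0, 0.0, -0.0]
ft_force: [-0.5, 0.0, -0.2]
grip_width: 0.0869
grip_force: 0.0
```

Emit:
servo_tool(rows=[-1, 0, 0, 0.001, 0, -1, 0, 0, 0, 0])

```text
time: 14.48
position: [0.6664, -0.0637, -0.0324]
tool_rot: [-0.014, 1.0, 0.0, -0.0]
ft_force: [0.5, 0.4, 0.1]
grip_width: 0.087
grip_force: 0.0
```

Emit:
servo_tool(rows=[-1, 0, 0, 0.001, 0, -1, 0, 0, 0, 0])

```text
time: 14.65
position: [0.6666, -0.0637, -0.0332]
tool_rot: [-0.014, 1.0, -0.0, 0.0]
ft_force: [0.0, 0.2, -0.2]
grip_width: 0.0871
grip_force: 0.0
```

Emit:
servo_tool(rows=[-1, 0, 0, 0.001, 0, -1, 0, 0, 0, 0])

```text
time: 14.82
position: [0.6667, -0.0637, -0.0333]
tool_rot: [-0.014, 1.0, -0.0, 0.0]
ft_force: [-1.9, 0.1, 5.0]
grip_width: 0.0868
grip_force: 2.4
```

Emit:
servo_tool(rows=[-1, 0, 0, 0.001, 0, -1, 0, 0, 0, 0])

```text
time: 14.98
position: [0.6667, -0.0637, -0.0334]
tool_rot: [-0.014, 1.0, -0.0, 0.0]
ft_force: [-2.7, -0.3, 10.7]
grip_width: 0.087
grip_force: 4.8
```

Bench contact is at nominal z = −0.033, so the real finger ends are 33 mm above the reported TCP. I'll raise slightly and grip.

Emit:
servo_tool(rows=[1, 0, 0, -0.004, 0, 1, 0, 0, 0, 0, 1, 0, 0, 0, 0, 1, 0, 0, 0, 0, 1, 0, 0, 0, 0], newtons=30)

```text
time: 15.4
position: [0.6662, -0.0636, -0.0317]
tool_rot: [-0.014, 1.0, 0.0, -0.0]
ft_force: [-1.0, 0.2, -0.7]
grip_width: 0.0619
grip_force: 0.0
```

Emit:
servo_tool(rows=[1, 0, 0, 0, 0, 1, 0, 0, 0, 0, 1, 0, 0, 0, 0, 1, 0, 0, 0, 0])

```text
time: 15.73
position: [0.6662, -0.0636, -0.0316]
tool_rot: [-0.014, 1.0, 0.0, -0.0]
ft_force: [-0.4, 0.3, 0.3]
grip_width: 0.0458
grip_force: 30.0
```

Emit:
servo_tool(rows=[1, 0, 0, -0.005, 0, 1, 0, 0, -0.02, 0, 1, 0, 0, -0.03, 0, 1, 0, 0, -0.03, 0, 1, 0, 0, -0.015, 0])

```text
time: 16.15
position: [0.6686, -0.0641, 0.0727]
tool_rot: [-0.014, 1.0, -0.001, 0.003]
ft_force: [0.8, -0.2, -0.1]
grip_width: 0.0459
grip_force: 30.0
```

```bash
python3 go.py .454 .344 .065 1.624
```

```text
t 16.15 pos [ 0.6686 -0.0641  0.0727] phi 1.599 shift [0.2029 0.4141 0.006 ] turn -1.4 w 0.0459 q6 -1.86 rows 11.1
```

Emit:
servo_tool(rows=[1, 0.0134, 0.0276, 0, 0, 1, 0.0134, 0.0276, 0, 0, 1, 0.0134, 0.0276, 0, 0, 1, 0.0134, 0.0276, 0, 0, 1, 0.0134, 0.0276, 0, 0])

```text
time: 16.57
position: [0.5948, 0.0734, 0.0692]
tool_rot: [-0.014, 1.0, 0.0, 0.0]
ft_force: [0.8, 0.3, -1.0]
grip_width: 0.0458
grip_force: 30.0
```

Emit:
servo_tool(rows=[1, 0.0134, 0.0276, 0, 0, 1, 0.0134, 0.0276, 0, 0, 1, 0.0134, 0.0276, 0, 0, 1, 0.0134, 0.0276, 0, 0, 1, 0.0134, 0.0276, 0, 0])

```text
time: 16.98
position: [0.524, 0.2096, 0.0692]
tool_rot: [-0.014, 1.0, 0.0, 0.0]
ft_force: [-0.0, -0.2, -1.4]
grip_width: 0.0462
grip_force: 30.0
```

Emit:
servo_tool(rows=[1, 0.0134, 0.0276, 0, 0, 1, 0.0134, 0.0276, 0, 0, 1, 0.0134, 0.0276, 0, 0, 1, 0.0134, 0.0276, 0, 0, 1, 0.0134, 0.0276, 0, 0])

```text
time: 17.4
position: [0.453, 0.3457, 0.0692]
tool_rot: [-0.014, 1.0, 0.0, 0.0]
ft_force: [0.7, 0.8, -1.0]
grip_width: 0.0463
grip_force: 30.0
```

Emit:
servo_tool(rows=[1, 0, 0, 0, -1.4, 1, 0, 0, 0, 0, 1, 0, 0, 0, 0])

```text
time: 17.65
position: [0.454, 0.3443, 0.069]
tool_rot: [-0.027, 1.0, -0.0, 0.0]
ft_force: [0.5, 0.0, -0.5]
grip_width: 0.0461
grip_force: 30.0
```

```bash
python3 go.py .454 .344 -.0286 1.624; python3 chk.py bearing_tray .42 .342 .022 w7
```

```text
t 17.65 pos [0.454  0.3443 0.069 ] phi 1.624 shift [ 0.0001 -0.0003  0.0976] turn 0.0 w 0.0461 q6 -1.17 rows 2.3
expected px [251.5 149.4]
seen 0.94 [np.float64(459.0), np.float64(101.0)] 16102 [np.int64(407), np.int64(511), np.int64(0), np.int64(202)] world [0.3774 0.4878 0.022 ]
seen 0.86 [np.float64(251.5), np.float64(139.5)] 29660 [np.int64(166), np.int64(337), np.int64(33), np.int64(246)] world [0.4127 0.3416 0.022 ]
place 0.83 [ 0.3695  0.5311 -0.0017]
place 0.62 [4.204e-01 3.416e-01 4.000e-04]
```

View pics/w7.png

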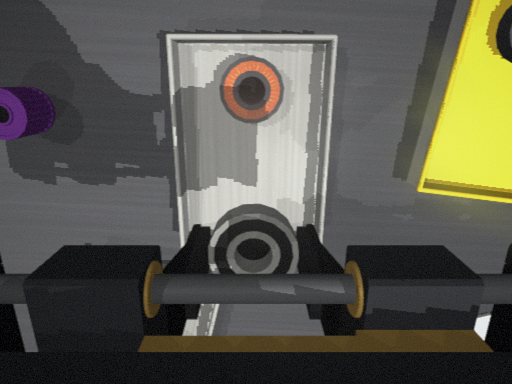

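The bearing hangs centred over the free half, with the worn one at (252,90). Lowering.

Emit:
servo_tool(rows=[1, 0, 0, 0.03, 0, 1, 0, 0, 0.03, 0, 1, 0, 0, 0.025, 0, 1, 0, 0, 0.007, 0, 1, 0, 0, 0, 0])

```text
time: 18.22
position: [0.4528, 0.3428, -0.0252]
tool_rot: [-0.026, 1.0, -0.001, -0.002]
ft_force: [0.1, 0.9, -0.6]
grip_width: 0.0461
grip_force: 30.0
```

Emit:
servo_tool(rows=[1, 0, 0, 0.002, 0, 1, 0, 0, 0.001, 0, 1, 0, 0, 0, 0])

```text
time: 18.47
position: [0.455, 0.3448, -0.0249]
tool_rot: [-0.026, 1.0, 0.001, 0.001]
ft_force: [0.2, 0.2, -0.6]
grip_width: 0.046
grip_force: 30.0
```

Emit:
servo_tool(rows=[1, 0, 0, 0.001, 0, 1, 0, 0, 0, 0])

```text
time: 18.63
position: [0.4544, 0.3448, -0.0263]
tool_rot: [-0.026, 1.0, 0.0, 0.001]
ft_force: [-0.4, -0.9, -0.6]
grip_width: 0.0462
grip_force: 30.0
```

Emit:
servo_tool(rows=[1, 0, 0, 0.001, 0, 1, 0, 0, 0, 0])

```text
time: 18.8
position: [0.4539, 0.3446, -0.028]
tool_rot: [-0.027, 1.0, 0.0, 0.0]
ft_force: [-0.4, 0.5, -0.1]
grip_width: 0.0461
grip_force: 30.0
```

Emit:
servo_tool(rows=[1, 0, 0, 0.001, 0, 1, 0, 0, 0, 0])

```text
time: 18.97
position: [0.454, 0.3446, -0.0287]
tool_rot: [-0.026, 1.0, 0.0, 0.0]
ft_force: [-1.7, -0.1, 4.0]
grip_width: 0.0459
grip_force: 30.0
```

Emit:
servo_tool(rows=[-0.4, 0, 0, 0, 0, -0.4, 0, 0, 0, 0, -0.4, 0, 0, 0, 0, -0.4, 0, 0, -0.005, 0, -0.4, 0, 0, -0.02, 0])

```text
time: 19.38
position: [0.4517, 0.3433, -0.0064]
tool_rot: [-0.026, 1.0, -0.001, -0.003]
ft_force: [0.8, -0.3, -0.6]
grip_width: 0.0604
grip_force: 0.0
```

Emit:
servo_tool(rows=[-0.4, 0, 0, -0.03, 0, -0.4, 0, 0, -0.03, 0, -0.4, 0, 0, -0.015, 0, -1, 0, 0, 0, 0])

```text
time: 19.72
position: [0.4565, 0.3459, 0.0747]
tool_rot: [-0.026, 1.0, 0.002, 0.004]
ft_force: [0.2, 0.7, -0.3]
grip_width: 0.0632
grip_force: 0.0
```

```bash
python3 chk.py bearing .454 .344 .017; python3 go.py .556 -.069 .065 1.05
```

```text
expected px [249.9 185. ]
seen 0.64 [np.float64(252.0), np.float64(185.5)] 2682 [np.int64(224), np.int64(280), np.int64(157), np.int64(214)] world [0.4543 0.3457 0.017 ]
place 0.77 [0.4568 0.3466 0.0005]
t 19.87 pos [0.4532 0.3441 0.0702] phi 1.624 shift [-0.0809 -0.418   0.0053] turn 32.9 w 0.0727 q6 -1.17 rows 10.2
```

The bearing sits where planned. Next the sprocket.

Emit:
servo_tool(rows=[-1, -0.0058, -0.03, 0, 0, -1, -0.0058, -0.03, 0, 0, -1, -0.0058, -0.03, 0, 0, -1, -0.0058, -0.03, 0, 0, -1, -0.0058, -0.03, 0, 0])

```text
time: 20.28
position: [0.4893, 0.1947, 0.0689]
tool_rot: [-0.027, 1.0, -0.0, -0.002]
ft_force: [0.3, -0.3, -0.5]
grip_width: 0.0865
grip_force: 0.0
```

Emit:
servo_tool(rows=[-1, -0.0058, -0.03, 0, 0, -1, -0.0058, -0.03, 0, 0, -1, -0.0058, -0.03, 0, 0, -1, -0.0058, -0.03, 0, 0, -1, -0.0058, -0.03, 0, 0])

```text
time: 20.7
position: [0.5262, 0.0466, 0.0689]
tool_rot: [-0.026, 1.0, 0.0, -0.002]
ft_force: [0.9, -0.2, -0.1]
grip_width: 0.0872
grip_force: 0.0
```

Emit:
servo_tool(rows=[-1, -0.0058, -0.03, 0, 0, -1, -0.0058, -0.03, 0, 0, -1, -0.0058, -0.03, 0, 0, -1, -0.0055, -0.028, 0, 0, -1, 0, 0, 0, 6.6])

```text
time: 21.12
position: [0.5584, -0.0741, 0.0691]
tool_rot: [0.034, 0.999, -0.001, 0.001]
ft_force: [0.2, -0.1, -0.1]
grip_width: 0.087
grip_force: 0.0
```

Emit:
servo_tool(rows=[-1, 0, 0, 0, 6.6, -1, 0, 0, 0, 6.6, -1, 0, 0, 0, 6.6, -1, 0, 0, 0, 6.5, -1, 0, 0, 0, 0])

```text
time: 21.53
position: [0.5552, -0.0683, 0.0688]
tool_rot: [0.259, 0.966, 0.0, -0.002]
ft_force: [-0.3, 0.2, -0.4]
grip_width: 0.087
grip_force: 0.0
```

Emit:
servo_tool(rows=[-1, 0, 0, 0, 0])

```text
time: 21.62
position: [0.5556, -0.0684, 0.0692]
tool_rot: [0.256, 0.967, 0.0, -0.002]
ft_force: [-0.6, 0.2, -0.8]
grip_width: 0.0873
grip_force: 0.0
```

```bash
python3 chk.py sprocket .556 -.069 .01; python3 go.py .556 -.069 -.025 1.05
```

```text
expected px [251.1 189.8]
seen 0.57 [np.float64(252.0), np.float64(188.0)] 3282 [np.int64(218), np.int64(286), np.int64(155), np.int64(221)] world [ 0.5551 -0.0676  0.01  ]
place 0.69 [ 5.556e-01 -7.120e-02 -5.000e-04]
t 21.77 pos [ 0.5563 -0.0685  0.0701] phi 1.051 shift [-0.0001 -0.0005  0.0951] turn 0.1 w 0.0873 q6 -1.37 rows 2.3
```

Emit:
servo_tool(rows=[-1, 0, 0, 0.03, 0, -1, 0, 0, 0.03, 0, -1, 0, 0, 0.028, 0, -1, 0, 0, 0.005, 0, 1, 0, 0, 0, 0], newtons=35)

```text
time: 22.18
position: [0.5549, -0.0681, -0.024]
tool_rot: [0.257, 0.966, 0.0, -0.002]
ft_force: [-0.3, 0.4, 0.0]
grip_width: 0.0846
grip_force: 0.0
```

Emit:
servo_tool(rows=[1, 0, 0, 0, 0, 1, 0, 0, 0, 0, 1, 0, 0, 0, 0, 1, 0, 0, 0, 0, 1, 0, 0, 0, 0])

```text
time: 22.6
position: [0.5575, -0.0689, -0.0211]
tool_rot: [0.258, 0.966, -0.0, 0.001]
ft_force: [0.4, -0.1, -0.2]
grip_width: 0.0548
grip_force: 0.0
```

Emit:
servo_tool(rows=[1, 0, 0, 0, 0, 1, 0, 0, 0, 0, 1, 0, 0, 0, 0, 1, 0, 0, 0, 0])

```text
time: 22.93
position: [0.5567, -0.0688, -0.022]
tool_rot: [0.258, 0.966, -0.0, 0.0]
ft_force: [-0.4, -0.2, 2.9]
grip_width: 0.0348
grip_force: 35.0
```

Emit:
servo_tool(rows=[1, 0, 0, -0.005, 0, 1, 0, 0, -0.02, 0, 1, 0, 0, -0.025, 0, 1, 0, 0, -0.02, 0, 1, 0, 0, 0, 0])

```text
time: 23.35
position: [0.5593, -0.0694, 0.0512]
tool_rot: [0.258, 0.966, -0.0, 0.004]
ft_force: [0.0, -0.5, -1.3]
grip_width: 0.0347
grip_force: 35.0
```

```bash
python3 go.py .6475 -.256 .05 1.053
```

```text
t 23.35 pos [ 0.5593 -0.0694  0.0512] phi 1.05 shift [-0.1694 -0.1179  0.0022] turn -0.2 w 0.0347 q6 -1.37 rows 4.9
```

Emit:
servo_tool(rows=[1, -0.0245, -0.017, 0, 0, 1, -0.0245, -0.017, 0, 0, 1, -0.0245, -0.017, 0, 0, 1, -0.0245, -0.017, 0, 0, 1, -0.0245, -0.017, 0, 0])

```text
time: 23.77
position: [0.6201, -0.2041, 0.0463]
tool_rot: [0.258, 0.966, 0.0, -0.001]
ft_force: [0.4, -1.1, -1.3]
grip_width: 0.0349
grip_force: 35.0
```

Emit:
servo_tool(rows=[1, -0.0245, -0.017, 0, 0, 1, -0.0245, -0.017, 0, 0, 1, 0, 0, 0, 0, 1, 0, 0, 0, 0, 1, 0, 0, 0, 0])

```text
time: 24.18
position: [0.6445, -0.2562, 0.046]
tool_rot: [0.258, 0.966, 0.001, -0.002]
ft_force: [0.1, 0.5, -2.0]
grip_width: 0.0349
grip_force: 35.0
```

```bash
python3 chk.py sprocket_tray .618 -.239 .022 w8; python3 go.py .6475 -.256 -.019 1.053
```

```text
expected px [253.5 160.6]
seen 0.93 [np.float64(254.5), np.float64(146.0)] 32899 [np.int64(160), np.int64(349), np.int64(30), np.int64(262)] world [ 0.6096 -0.2334  0.022 ]
place 0.72 [ 0.6176 -0.2418 -0.0017]
t 24.33 pos [ 0.6451 -0.2555  0.047 ] phi 1.051 shift [-0.0025  0.0007  0.066 ] turn -0.1 w 0.0347 q6 -1.59 rows 1.6
```

View pics/w8.png

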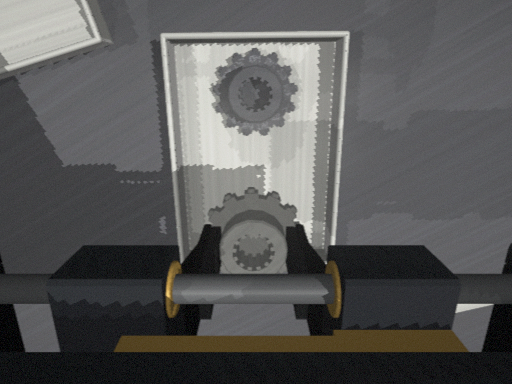

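The sprocket is centred over the free half, with the worn one at (254,92). Lowering.

Emit:
servo_tool(rows=[1, -0.0025, 0, 0.02, 0, 1, 0, 0, 0.02, 0, 1, 0, 0, 0.017, 0, 1, 0, 0, 0.004, 0, 1, 0, 0, 0, 0])

```text
time: 24.75
position: [0.6467, -0.2567, -0.0149]
tool_rot: [0.257, 0.966, 0.001, -0.002]
ft_force: [-0.1, 0.9, -1.1]
grip_width: 0.0348
grip_force: 35.0
```

Emit:
servo_tool(rows=[1, 0, 0, 0.001, 0, 1, 0, 0, 0.001, 0, 1, 0, 0, 0, 0])

```text
time: 25.0
position: [0.6492, -0.2589, -0.014]
tool_rot: [0.258, 0.966, -0.0, 0.001]
ft_force: [0.4, 0.1, -0.7]
grip_width: 0.0349
grip_force: 35.0
```

Emit:
servo_tool(rows=[1, 0, 0, 0.001, 0, 1, 0, 0, 0, 0])

```text
time: 25.17
position: [0.6487, -0.2588, -0.0155]
tool_rot: [0.258, 0.966, -0.0, 0.001]
ft_force: [-1.0, -0.1, -1.0]
grip_width: 0.0346
grip_force: 35.0
```

Emit:
servo_tool(rows=[1, 0, 0, 0.001, 0, 1, 0, 0, 0, 0])

```text
time: 25.33
position: [0.6483, -0.2586, -0.0171]
tool_rot: [0.258, 0.966, -0.0, 0.0]
ft_force: [-0.2, 0.9, -2.4]
grip_width: 0.0349
grip_force: 35.0
```

Emit:
servo_tool(rows=[1, 0, 0, 0.001, 0, 1, 0, 0, 0, 0])

```text
time: 25.5
position: [0.6482, -0.2585, -0.0184]
tool_rot: [0.258, 0.966, 0.0, -0.0]
ft_force: [0.1, 0.7, -1.1]
grip_width: 0.0349
grip_force: 35.0
```

Emit:
servo_tool(rows=[1, 0, 0, 0.001, 0, 1, 0, 0, 0, 0])

```text
time: 25.67
position: [0.6483, -0.2586, -0.0189]
tool_rot: [0.258, 0.966, -0.0, -0.0]
ft_force: [0.6, 0.2, 1.1]
grip_width: 0.0349
grip_force: 35.0
```

Emit:
servo_tool(rows=[1, 0, 0, 0.0005, 0, 1, 0, 0, 0, 0])

```text
time: 25.83
position: [0.6484, -0.2586, -0.0189]
tool_rot: [0.258, 0.966, -0.0, 0.0]
ft_force: [-1.8, 1.6, 5.2]
grip_width: 0.0348
grip_force: 35.0
```

Contact. Releasing.

Emit:
servo_tool(rows=[-0.3, 0, 0, 0, 0, -0.3, 0, 0, 0, 0, -0.3, 0, 0, 0, 0, -0.3, 0, 0, -0.005, 0, -0.3, 0, 0, -0.02, 0])

```text
time: 26.25
position: [0.6457, -0.2571, 0.002]
tool_rot: [0.258, 0.966, 0.001, -0.003]
ft_force: [0.3, -0.7, 0.2]
grip_width: 0.0546
grip_force: 0.0
```

Emit:
servo_tool(rows=[-0.3, 0, 0, -0.03, 0, -0.3, 0, 0, -0.03, 0, -1, 0, 0, 0, 0, -1, 0, 0, 0, 0])

```text
time: 26.58
position: [0.6502, -0.2596, 0.0681]
tool_rot: [0.258, 0.966, -0.001, 0.003]
ft_force: [0.4, -0.1, -0.0]
grip_width: 0.0634
grip_force: 0.0
```

```bash
python3 chk.py sprocket .648 -.2586 .013; python3 go.py .681 .072 .065 -.38
```

```text
expected px [251.1 187.1]
seen 0.73 [np.float64(253.5), np.float64(185.0)] 3443 [np.int64(218), np.int64(289), np.int64(151), np.int64(219)] world [ 0.6474 -0.2561  0.013 ]
place 0.9 [ 0.6499 -0.2617  0.0047]
t 26.73 pos [ 0.6472 -0.2579  0.064 ] phi 1.049 shift [ 0.1351  0.3029 -0.0006] turn 81.9 w 0.0744 q6 -1.59 rows 8.0
```

Emit:
servo_tool(rows=[-1, 0.0123, 0.0275, 0, 0, -1, 0.0123, 0.0275, 0, 0, -1, 0.0123, 0.0275, 0, 0, -1, 0.0123, 0.0275, 0, 0, -1, 0.0123, 0.0275, 0, 0])

```text
time: 27.15
position: [0.6621, -0.1071, 0.0632]
tool_rot: [0.258, 0.966, 0.0, -0.002]
ft_force: [0.4, 0.2, 0.3]
grip_width: 0.087
grip_force: 0.0
```

Emit:
servo_tool(rows=[-1, 0.0123, 0.0275, 0, 0, -1, 0.0123, 0.0275, 0, 0, -1, 0.0123, 0.0275, 0, 0, -1, 0.0123, 0.0275, 0, 0, -1, 0.0123, 0.0275, 0, 0])

```text
time: 27.57
position: [0.6772, 0.0428, 0.0633]
tool_rot: [0.258, 0.966, -0.0, -0.002]
ft_force: [0.1, -0.4, 0.4]
grip_width: 0.0873
grip_force: 0.0
```

Emit:
servo_tool(rows=[-1, 0.0123, 0.0275, 0, 0, -1, 0, 0, 0, 7, -1, 0, 0, 0, 7, -1, 0, 0, 0, 7, -1, 0, 0, 0, 7])

```text
time: 27.98
position: [0.6802, 0.0718, 0.0631]
tool_rot: [0.486, 0.874, -0.001, -0.002]
ft_force: [0.6, -0.3, -0.6]
grip_width: 0.0869
grip_force: 0.0
```

Emit:
servo_tool(rows=[-1, 0, 0, 0, 7, -1, 0, 0, 0, 7, -1, 0, 0, 0, 7, -1, 0, 0, 0, 7, -1, 0, 0, 0, 7])

```text
time: 28.4
position: [0.6802, 0.0712, 0.0631]
tool_rot: [0.727, 0.687, -0.001, -0.001]
ft_force: [0.4, -0.3, -0.4]
grip_width: 0.0869
grip_force: 0.0
```

Emit:
servo_tool(rows=[-1, 0, 0, 0, 7, -1, 0, 0, 0, 7, -1, 0, 0, 0, 5, -1, 0, 0, 0, 0, -1, 0, 0, 0, 0])

```text
time: 28.82
position: [0.6806, 0.0712, 0.0637]
tool_rot: [0.828, 0.561, -0.001, -0.001]
ft_force: [1.1, -0.7, -0.1]
grip_width: 0.0872
grip_force: 0.0
```

```bash
python3 chk.py brake_pad .681 .072 .008 w9; python3 go.py .681 .072 -.03 -.38
```

```text
expected px [252.  191.6]
seen 0.88 [np.float64(254.5), np.float64(186.0)] 3255 [np.int64(233), np.int64(276), np.int64(141), np.int64(231)] world [0.6846 0.0756 0.008 ]
place 0.72 [ 0.6795  0.0696 -0.0008]
t 28.97 pos [0.6812 0.0712 0.0645] phi -0.38 shift [ 0.0008 -0.0004  0.0945] turn -0.0 w 0.0867 q6 0.32 rows 2.3
```

View pics/w9.png

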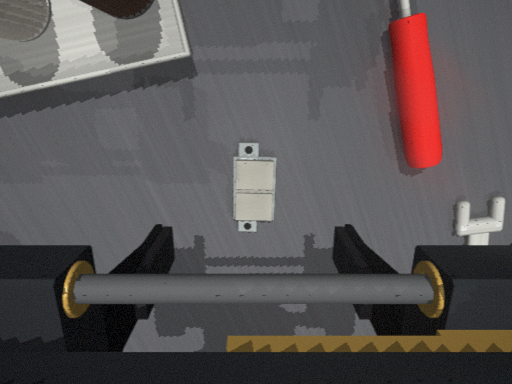

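The pad is aligned at (254,187) and centred between the fingers. I'll descend and grip it across its width.

Emit:
servo_tool(rows=[-1, 0.003, 0.001, 0.03, 0, -1, 0, 0, 0.03, 0, -1, 0, 0, 0.025, 0, -1, 0, 0, 0.008, 0, -0.3, 0, 0, 0, 0], newtons=30)

```text
time: 29.38
position: [0.6811, 0.0736, -0.0307]
tool_rot: [0.828, 0.56, -0.002, -0.002]
ft_force: [0.1, -1.1, 0.9]
grip_width: 0.0851
grip_force: 0.0
```

Emit:
servo_tool(rows=[-0.3, 0, 0, 0.001, 0, -0.3, 0, 0, 0.001, 0, -0.3, 0, 0, 0, 0, -0.3, 0, 0, 0, 0])

```text
time: 29.72
position: [0.685, 0.0735, -0.028]
tool_rot: [0.828, 0.56, 0.001, 0.001]
ft_force: [-0.1, 0.3, -0.7]
grip_width: 0.0624
grip_force: 0.0
```

Emit:
servo_tool(rows=[-0.3, 0, 0, 0.001, 0, -0.3, 0, 0, 0, 0, -0.3, 0, 0, 0, 0])

```text
time: 29.97
position: [0.6839, 0.0735, -0.0303]
tool_rot: [0.828, 0.56, 0.0, 0.0]
ft_force: [-0.3, 0.2, -1.1]
grip_width: 0.0572
grip_force: 0.0
```

Emit:
servo_tool(rows=[1, 0, 0, 0, 0, 1, 0, 0, 0, 0, 1, 0, 0, 0, 0, 1, 0, 0, 0, 0, 1, 0, 0, 0, 0])

```text
time: 30.38
position: [0.6835, 0.0736, -0.0308]
tool_rot: [0.828, 0.56, -0.0, -0.0]
ft_force: [-1.1, 0.2, 1.6]
grip_width: 0.0327
grip_force: 30.0
```

Emit:
servo_tool(rows=[1, 0, 0, 0, 0, 1, 0, 0, 0, 0])

```text
time: 30.55
position: [0.6835, 0.0736, -0.0308]
tool_rot: [0.828, 0.56, -0.0, -0.0]
ft_force: [-0.9, 0.3, -0.7]
grip_width: 0.0327
grip_force: 30.0
```

Emit:
servo_tool(rows=[1, 0, 0, -0.005, 0, 1, 0, 0, -0.02, 0, 1, 0, 0, -0.025, 0, 1, 0, 0, -0.025, 0, 1, 0, 0, 0, 0])

```text
time: 30.97
position: [0.6881, 0.0735, 0.0499]
tool_rot: [0.828, 0.56, 0.004, 0.003]
ft_force: [1.3, 0.4, -0.6]
grip_width: 0.0331
grip_force: 30.0
```

```bash
python3 go.py .4385 -.314 .05 -1.823
```

```text
t 30.97 pos [0.6881 0.0735 0.0499] phi -0.382 shift [-0.4525 -0.0873 -0.0025] turn 82.6 w 0.0331 q6 0.33 rows 11.1
```

Emit:
servo_tool(rows=[1, -0.0301, -0.0055, 0, 0, 1, -0.0301, -0.0055, 0, 0, 1, -0.0301, -0.0055, 0, 0, 1, -0.0301, -0.0055, 0, 0, 1, -0.0301, -0.0055, 0, 0])

```text
time: 31.38
position: [0.6008, -0.0567, 0.0437]
tool_rot: [0.828, 0.56, -0.0, -0.0]
ft_force: [-0.2, -0.8, -1.3]
grip_width: 0.0328
grip_force: 30.0
```

Emit:
servo_tool(rows=[1, -0.0301, -0.0055, 0, 0, 1, -0.0301, -0.0055, 0, 0, 1, -0.0301, -0.0055, 0, 0, 1, -0.0301, -0.0055, 0, 0, 1, -0.0301, -0.0055, 0, 0])

```text
time: 31.8
position: [0.5194, -0.1863, 0.0438]
tool_rot: [0.828, 0.56, -0.0, -0.0]
ft_force: [0.5, -0.9, -1.5]
grip_width: 0.0327
grip_force: 30.0
```

Emit:
servo_tool(rows=[1, -0.0301, -0.0055, 0, 0, 1, -0.0301, -0.0055, 0, 0, 1, -0.0301, -0.0055, 0, 0, 1, -0.0301, -0.0055, 0, 0, 1, -0.0301, -0.0055, 0, 0])

```text
time: 32.22
position: [0.4378, -0.3157, 0.0438]
tool_rot: [0.828, 0.56, -0.0, -0.0]
ft_force: [0.5, -0.4, -0.9]
grip_width: 0.0327
grip_force: 30.0
```

Emit:
servo_tool(rows=[1, 0, 0, 0, 7, 1, 0, 0, 0, 7, 1, 0, 0, 0, 7, 1, 0, 0, 0, 7, 1, 0, 0, 0, 7])

```text
time: 32.63
position: [0.4386, -0.3147, 0.0438]
tool_rot: [0.959, 0.282, -0.0, -0.0]
ft_force: [0.1, 0.5, -1.0]
grip_width: 0.0326
grip_force: 30.0
```

Emit:
servo_tool(rows=[1, 0, 0, 0, 7, 1, 0, 0, 0, 7, 1, 0, 0, 0, 7, 1, 0, 0, 0, 7, 1, 0, 0, 0, 7])

```text
time: 33.05
position: [0.4387, -0.3145, 0.0438]
tool_rot: [1.0, -0.019, -0.0, -0.0]
ft_force: [0.3, -0.4, -1.0]
grip_width: 0.0332
grip_force: 30.0
```

Emit:
servo_tool(rows=[1, 0, 0, 0, 7, 1, 0, 0, 0, 5.5, 1, 0, 0, 0, 0, 1, 0, 0, 0, 0])

```text
time: 33.38
position: [0.4387, -0.3145, 0.0439]
tool_rot: [0.992, -0.124, -0.0, -0.0]
ft_force: [0.1, 0.2, -0.9]
grip_width: 0.0324
grip_force: 30.0
```

```bash
python3 chk.py brake_pad_tray .43 -.347 .022 w10; python3 go.py .4385 -.314 -.0278 -1.823
```

```text
expected px [302.3 208.6]
seen 0.75 [np.float64(305.5), np.float64(198.0)] 24518 [np.int64(182), np.int64(429), np.int64(123), np.int64(273)] world [ 0.4372 -0.3508  0.022 ]
place 0.7 [ 4.325e-01 -3.446e-01  2.000e-04]
place 0.31 [ 0.4351 -0.3141  0.0768]
t 33.53 pos [ 0.4388 -0.3146  0.0441] phi -1.82 shift [-0.0005 -0.0005  0.0719] turn 0.2 w 0.0322 q6 0.99 rows 1.7
```

View pics/w10.png

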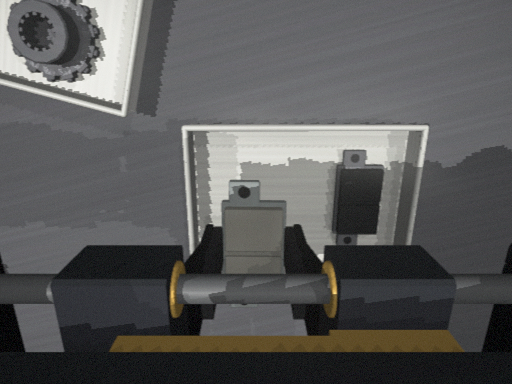

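The pad is parallel to the worn one and in the free half. Lowering.

Emit:
servo_tool(rows=[1, 0, 0.002, 0.02, 0, 1, 0, 0, 0.02, 0, 1, 0, 0, 0.02, 0, 1, 0, 0, 0.007, 0, 1, 0, 0, 0, 0])

```text
time: 33.95
position: [0.4373, -0.3156, -0.0244]
tool_rot: [0.992, -0.125, -0.002, -0.001]
ft_force: [-0.6, 0.0, -1.0]
grip_width: 0.0327
grip_force: 30.0
```

Emit:
servo_tool(rows=[1, 0, 0, 0.002, 0, 1, 0, 0, 0, 0, 1, 0, 0, 0, 0])

```text
time: 34.2
position: [0.439, -0.3172, -0.0238]
tool_rot: [0.992, -0.125, 0.001, 0.001]
ft_force: [0.6, 0.6, -0.4]
grip_width: 0.0326
grip_force: 30.0
```

Emit:
servo_tool(rows=[1, 0, 0, 0.001, 0, 1, 0, 0, 0, 0])

```text
time: 34.37
position: [0.4388, -0.317, -0.0251]
tool_rot: [0.992, -0.125, 0.001, 0.0]
ft_force: [-0.5, 0.2, -0.6]
grip_width: 0.0329
grip_force: 30.0
```

Emit:
servo_tool(rows=[1, 0, 0, 0.001, 0, 1, 0, 0, 0, 0])

```text
time: 34.53
position: [0.4385, -0.3167, -0.0265]
tool_rot: [0.992, -0.125, 0.0, 0.0]
ft_force: [0.5, -0.8, -1.2]
grip_width: 0.0325
grip_force: 30.0
```

Emit:
servo_tool(rows=[1, 0, 0, 0.001, 0, 1, 0, 0, 0, 0])

```text
time: 34.7
position: [0.4384, -0.3166, -0.0278]
tool_rot: [0.992, -0.125, -0.0, -0.0]
ft_force: [-0.2, 0.1, -1.0]
grip_width: 0.0325
grip_force: 30.0
```

Emit:
servo_tool(rows=[1, 0, 0, 0.0008, 0, 1, 0, 0, 0, 0])

```text
time: 34.87
position: [0.4384, -0.3166, -0.0279]
tool_rot: [0.992, -0.125, 0.0, 0.0]
ft_force: [-1.0, 0.9, 3.8]
grip_width: 0.0328
grip_force: 30.0
```

Contact. I'll release and lift away, then check the final state.

Emit:
servo_tool(rows=[0, 0, 0, 0, 0, 0, 0, 0, 0, 0, 0, 0, 0, 0, 0, 0, 0, 0, -0.005, 0, 0, 0, 0, -0.02, 0])

```text
time: 35.28
position: [0.4369, -0.3151, -0.0054]
tool_rot: [0.992, -0.125, -0.002, -0.002]
ft_force: [0.3, -0.4, -0.3]
grip_width: 0.0428
grip_force: 0.0
```

Emit:
servo_tool(rows=[0, 0, 0, -0.03, 0, 0, 0, 0, -0.03, 0, 0, 0, 0, -0.03, 0, 0, 0, 0, -0.03, 0, 0, 0, 0, 0, 0])

```text
time: 35.7
position: [0.4415, -0.3197, 0.1222]
tool_rot: [0.992, -0.125, 0.005, 0.004]
ft_force: [0.5, -1.1, 0.7]
grip_width: 0.0436
grip_force: 0.0
```

Emit:
servo_tool(rows=[0, 0.03, 0, 0, 0, 0, 0.03, 0, 0, 0, 0, 0.02, 0, 0, 0, 0, 0, 0, 0, 0, 0, 0, 0, 0, 0])

```text
time: 36.12
position: [0.5159, -0.3361, 0.1157]
tool_rot: [0.992, -0.125, -0.001, -0.0]
ft_force: [-0.7, 0.4, 0.2]
grip_width: 0.0437
grip_force: 0.0
```

Run:
```python
from h import *
p=robot.camera("scene"); t=robot.camera("top")
for n in N[:6]: print(n,[(round(d["score"],2),np.round(d["at"],3).tolist()) for d in robot.place_of(p,n)[:4]],[(round(d["score"],2),np.round(d["at"],3).tolist()) for d in robot.place_of(t,n)[:3]])
cv2.imwrite("pics/f.png",cv2.resize(p["pixels"][110:384,20:400],(800,577),interpolation=cv2.INTER_CUBIC)[:,:,::-1])
```

```text
filter [(0.92, [0.576, 0.257, 0.006]), (0.61, [0.432, -0.318, 0.004])] [(0.48, [0.577, 0.259, 0.008])]
bearing [(0.68, [0.456, 0.343, 0.003])] [(0.59, [0.452, 0.344, -0.0])]
sprocket [(0.92, [0.65, -0.263, 0.003])] [(0.78, [0.65, -0.264, 0.005])]
brake_pad [(0.62, [0.436, -0.318, 0.001])] []
small_filter [(0.7, [0.445, 0.074, -0.003]), (0.69, [0.44, -0.0, 0.001]), (0.62, [0.4, 0.164, 0.003])] [(0.65, [0.442, 0.002, -0.0]), (0.53, [0.447, 0.075, 0.003]), (0.44, [0.401, 0.165, -0.002])]
small_bearing [(0.62, [0.427, -0.086, -0.001])] [(0.6, [0.434, -0.081, 0.0])]
```

View pics/f.png

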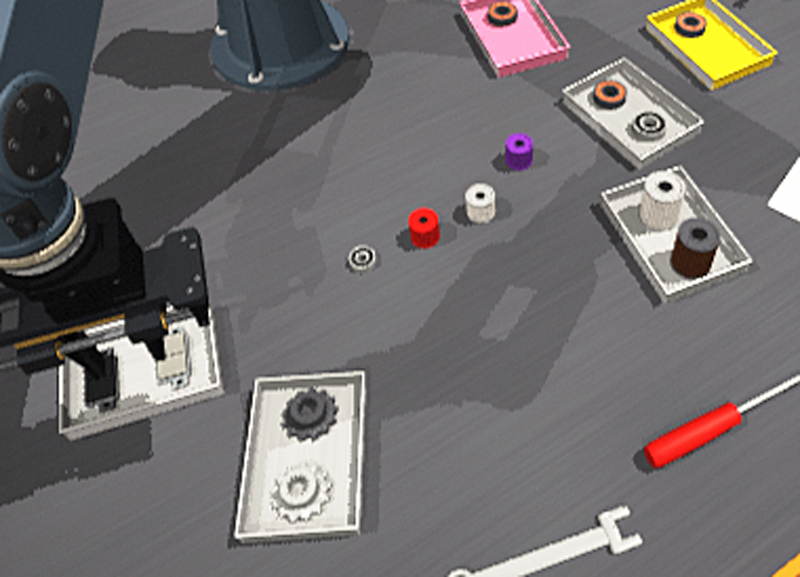

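All four new parts lie in their trays: filter (662,200), bearing (650,124), sprocket (302,490) and pad (174,360). The small filter and small bearing haven't moved.

```bash
python3 -c "
from rig import robot
print(robot.hand_in())"
```

```text
the job is handed in; nothing more can be done
None
```

The job is handed in (no verdict came back): the filter, bearing, sprocket and brake pad each sit in the free half of their matching tray, and the small filter and small bearing are where they were.

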